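# Refit the push knob of the lens tester

### The job

Get the lens tester working again: first press the raised nickel scale ring on top of it fully home, so that its red band disappears. Then pick up the black pointer knob, turn it so that the flat in its bore matches the flat of the D-shaft standing in the middle of the ring, push it all the way onto the shaft, and go on pressing until the spring-loaded shaft is held well down; finish while still pressing the knob, without letting go, and leave the other things on the counter where they are.

Things in the scene. Friction and masses are not known exactly. Their poses are not given: they have to be found in the camera images.
- knob_center (a point): Centre of the loose black plastic pointer knob (70 g), upright on the counter, 23 mm above its foot. Skirt: 40 mm diameter, foot to 20 mm up. Above it a bar grip, 20 to 46 mm above the foot, 40 mm long (own x), 14 mm thick (y): grasp it across, from above. White stripe on the bar's +x half and +x end: the pointer. Starts at the robot's right, x within 0.7 rad of world x.
- knob_foot (a point): Centre of the knob's underside, 23 mm below its centre, same axes: mouth of its bore, which opens downward, 16 mm deep, D-shaped: round radius 8 mm, flat 5 mm from the axis on the +x (pointer) side. Fit on the shaft: 1 mm play all round, about 10 degrees in angle.
- shaft_seat (a point): On the axis of the tester's upright D-shaft, at the top face of its black shoulder disc (32 mm diameter), where the knob's foot seats; 74 mm above the counter with the spring up (tester's top: 60 mm). z up; x points to the shaft's flat, along a yellow line on the disc, within 0.7 rad of world x. Knob seated: foot here, its x along this x.
- shaft_tip (a point): Centre of the D-shaft's tip, 15 mm above the shoulder, same axes. Steel shaft: radius 7 mm, flat 4 mm from the axis on its +x side, tip bevelled by 2 mm. It turns only stiffly (0.25 N m).
- plunger (a joint): How far the spring-loaded shaft with its shoulder is pressed down, in m: 0 up, 0.006 fully down. The spring pushes back with about 3.6 N at the start and 11 N fully down; it springs up when let go.
- ring_top (a point): Centre of the top face of the tester's nickel scale ring, around the shaft: flat annulus, 72 mm outside, hole 40 mm. 71 mm above the counter when fully raised, 65 mm when home. Axes along the tester's sides (160 mm in x, 200 mm in y, 60 mm high; the shaft is 20 mm towards -x from its middle).
- scale_ring (a joint): How far the scale ring is pressed in, in m: 0 fully raised (red band shows under it), 0.006 home on its stop; starts at 0 to 0.0015. It slides with about 6 N of friction, guided straight, and stays where left; press anywhere on its face, for instance with a fingertip each side of the shaft.
- ring_a: Loose nickel mounting ring, 52 mm outside, 40 mm inside, 7 mm high; origin at its underside. Leave alone.
- ring_b: A second such ring. Leave alone.
- lens: Matte grey telephoto lens standing on end, 84 mm in diameter at the top, 180 mm high; origin at its underside. Leave alone.
- tin: Glossy orange round filter tin, 75 mm in diameter, 30 mm high; origin at its underside. Leave alone.
- disc: Clear glass test target disc, 54 mm in diameter, 5 mm thick; origin at its underside. Leave alone.
- foot: Black steel tripod foot, 53 mm in diameter, 45 mm high; origin at its underside. Leave alone.
Mind the look-alikes: they are no part of the job. Leave any orange look-alike of the part that bears knob_center alone.

How it is judged (in metres and radians):
On the way, in this order (a step that is already met when the one before it is completed fails the run):
1. the scale ring is pressed home, the knob not yet on the shaft (value of joint scale_ring above 0.0048 m and not (z of knob_foot in the frame of shaft_seat between -0.003 and 0.003 m and horizontal distance between knob_foot and shaft_seat below 0.003 m and angle between the x axis of knob_foot and the x axis of shaft_seat, either way round below 0.3 rad and angle between knob_foot's own z axis and vertical below 0.1 rad)), for 0.1 s.
2. the knob is seated on the D-shaft (z of knob_foot in the frame of shaft_seat between -0.003 and 0.003 m and horizontal distance between knob_foot and shaft_seat below 0.003 m and angle between the x axis of knob_foot and the x axis of shaft_seat, either way round below 0.3 rad and angle between knob_foot's own z axis and vertical below 0.1 rad), for 0.1 s.
At the end, for the whole second after the job is handed in: Scale ring home (4.8 of 6 mm or more); knob seated on the D-shaft (foot within 3 mm of the shoulder, 3 mm sideways, within 0.3 rad of the flat, 0.1 rad of upright); the fingers still touch the knob with over 1 N and hold the shaft down by at least 3.5 of its 6 mm (all of step 2 and value of joint scale_ring above 0.0048 m and value of joint plunger above 0.0035 m and contact force between the fingers and knob above 1 N); the arm keeps its last pose, push and grip.
It fails at once if one of the other things on the counter is moved by more than 20 mm (distance of any of ring_a, ring_b, lens, tin, disc, foot from where it was at the start of the episode above 0.02 m).
It also fails if it takes over 48 s, if anything falls off the work surface, if the arm or the gripper's body presses on something with over 40 N, if the wrist force passes 120 N, or if a joint passes its speed limit or range.

### The arm

A 6-joint arm with a two-finger parallel gripper is mounted at the origin on the work surface. World frame = base frame: x ahead of the robot, y to its left, z up, the work surface at z = 0. Lengths are in mm, angles in rad, forces in N, time in s.
With the tool pointing down it reaches from about 275 to 725 mm from the base axis. Payload 15.9 kg.
Tool frame: the origin (TCP) lies midway between the tips of the shut fingers; the grasp point (between the pads) lies 19 mm behind it (manip.grip_point_offset is the distance from the TCP to the grasp point, in mm); z points along the fingers, y is the line along which they close (so a half turn about z gives the same grasp; the last joint's range is limited). The gripper opens to 85 mm and grips with 20 to 120 N. Pads are 22 mm wide; open, the fingers measure 114 mm over their backs; the gripper's body (76 mm by 85 mm) begins 54 mm behind the grasp point. The pads swing forward as they close: fully open they stand 13 mm farther back than shut.
Start: joints at [-1.145, 0.213, -0.034, 1.323, 0, 1.571], TCP at [206.517, -455.342, 209.606] pointing down, gripper open.
Joint ranges: [-2.98, 2.98], [-0.74, 1.72], [-1.14, 1.35], [-2.1, 2.04], [-1.57, 1.44], [-3.14, 3.14]. Speed limits (rad/s): [1.89, 1.89, 2.39, 2.57, 3.14, 3.14].

### API

Orientations are given as a rotation vector (axis times angle).
In Python, from station import manip gives the robot as it stands.
- The arm moves only by the shell command python3 -m handwheel 'ROWS'. ROWS is JSON, a list of rows, each an object with "travel": the shift along the tool's x, y, z in mm, a list of three; "rotation": the turn, a rotation vector about the tool's x, y, z in degrees, a list of three; "jaw": the opening, from -1 (shut) to 1 (fully open). A call has 1 to 10 rows; each row shifts and turns the commanded pose from where the row before left it, along the tool's axes as they then stand; what a row does not reach is not made up. A row lasts 1/10 s, in which the tool goes at most 50 mm and 8.59 degrees, less where a joint would pass 70% of its speed; a pose out of reach is approached as far as the arm can. A call with a gripper value outside its range is refused whole. The fingers move at their own pace and stop on an object; the grip force is fixed at half the most. Time passes only in rows, so rows that do not move let the fingers close. It gives the time, the measured TCP pose, the force, the opening and the grip force at its end, in the units of the state.
- manip.get_obs(): the state, without advancing time (a new reading comes with each control period).
- manip.get_image(name): name is "side" or "top" or "wrist"; returns the picture (480x640x3 uint8, red, green, blue); there is no depth.
- manip.camera_params(name): a dict with "K" (3x3 intrinsics, pixels), "R" (3x3) and "t" (3): a world point X has camera coordinates R X + t; the wrist camera has in their place "mount" (4x4, takes a point from camera to tool coordinates, whose origin is the TCP and whose axes are the flange's). Camera axes: x right, y down, z forward; pixel columns grow to the right and rows downward; lengths in mm; the calibration is good to about 2 mm. The wrist camera is an equidistant fisheye: a pixel r from the principal point sees the ray r / f radians off the axis. A picture is of the moment at which its call begins: read the wrist's pose just before it. camera_params takes no time and is no camera call.
- manip.finish_job(): hands the job in; it is judged then, once.
The state is a dict: "t": time; "joint_positions": joint angles; "joint_vel": joint speeds; "joint_torque": joint torques, N m; "position": TCP position; "orientation": TCP orientation; "force": force on the tool from outside, world axes, zero at the start; "wrist_torque": the same for the moment, N m; "width": opening from 0.0 (shut) to 1.0 (fully open); "finger_force": force on a finger pad.
Only numpy, scipy, OpenCV 4.12 (cv2) and the standard library are available. Lean on these libraries where they do the work, as an engineer would, in place of code of your own. Each camera call takes 0.05 s, during which the arm holds its last target. There are 200 camera calls.

## Working session

There is one attempt and no reset: what is moved stays moved. The work goes in short steps, Python scripts to look and compute and a shell command to move; the robot and the scene stay as the last step left them, time stands still between calls to the robot, and variables do not carry over. Pictures are saved under pics/ and viewed, at most 10 in all, crops included, and the job is handed in when it is done.

```bash
mkdir -p pics; ls
python3 - <<'E'
from station import manip
import cv2,numpy as np
np.set_printoptions(precision=4,suppress=True)
o=manip.get_obs();print(o)
print(manip.grip_point_offset)
for n in("side","top","wrist"):
    print(n,manip.camera_params(n))
    cv2.imwrite(f"pics/{n}0.png",manip.get_image(n)[:,:,::-1])
E
```

```text
pics
{'t': 0.0, 'joint_positions': array([-1.145 ,  0.2134, -0.0351,  1.3235,  0.    ,  1.5708]), 'joint_vel': array([ 0.0001,  0.0002,  0.0001, -0.0002,  0.0005, -0.0018]), 'joint_torque': array([ -0.0014, -68.6152,  48.712 ,   0.0175,  -0.0001,   0.    ]), 'position': array([ 206.3698, -455.0105,  209.1043]), 'orientation': array([-3.0696, -0.6635,  0.0004]), 'force': array([-0.2023,  0.2566,  0.7282]), 'wrist_torque': array([ 0.0024,  0.0125, -0.0075]), 'finger_force': 0.0, 'width': 1.0010640498039598}
18.700000000000003
side {'K': array([[522.0258,   0.    , 311.1349],
       [  0.    , 522.0258, 238.8715],
       [  0.    ,   0.    ,   1.    ]]), 'R': array([[ 0.9931, -0.115 , -0.0214],
       [-0.0865, -0.5991, -0.796 ],
       [ 0.0787,  0.7924, -0.6049]]), 't': array([-515.8774,  144.7097, 1066.5472])}
top {'K': array([[454.0002,   0.    , 315.068 ],
       [  0.    , 454.0002, 235.4188],
       [  0.    ,   0.    ,   1.    ]]), 'R': array([[-0.0083, -0.9999,  0.0085],
       [-0.9901,  0.007 , -0.1402],
       [ 0.1401, -0.0096, -0.9901]]), 't': array([  31.0421,  519.5999, 1136.556 ])}
wrist {'K': array([[371.6483,   0.    , 316.4962],
       [  0.    , 371.6483, 241.1132],
       [  0.    ,   0.    ,   1.    ]]), 'mount': array([[  -0.0001,   -0.9591,   -0.2831,   71.0329],
       [   1.    ,   -0.0005,    0.0013,   -0.5301],
       [  -0.0014,   -0.2831,    0.9591, -164.2598],
       [   0.    ,    0.    ,    0.    ,    1.    ]])}
```

View pics/top0.png

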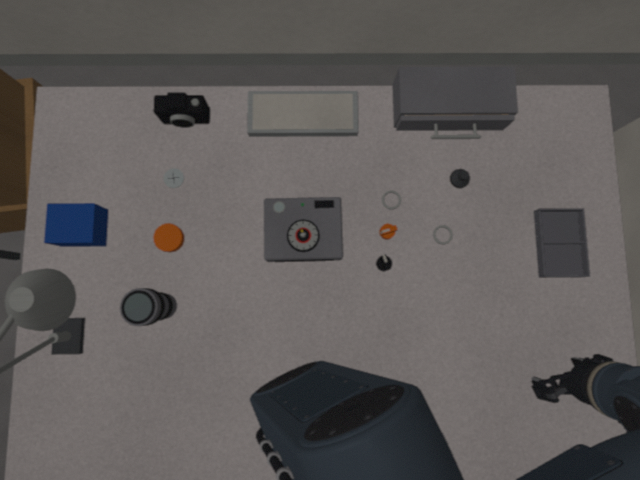

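View pics/side0.png

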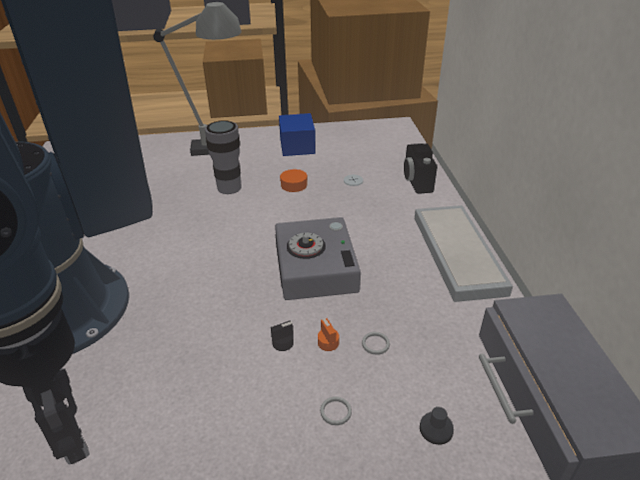

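Top view: tester at about (303,230) with its scale ring at (303,235). Three things could be the knob: black at (384,262), orange at (388,231) and the round tripod foot at (459,178). The black one fits, because it has a bar with a white stripe; the orange one is the look-alike. Next I'll check it in an enlarged crop and measure.

```bash
cat > h.py <<'E'
import numpy as np,cv2
from station import manip
from scipy.spatial.transform import Rotation as Ro
np.set_printoptions(precision=3,suppress=True)
def ray(n,uv,pose=None):
    p=manip.camera_params(n);K=p["K"];x=(uv[0]-K[0,2])/K[0,0];y=(uv[1]-K[1,2])/K[1,1]
    if n!="wrist":
        return -p["R"].T@p["t"], p["R"].T@np.array([x,y,1])
    th=np.hypot(x,y);s=np.sinc(th/np.pi)
    d=np.array([x*s,y*s,np.cos(th)]);M=p["mount"];R=Ro.from_rotvec(pose[1]).as_matrix()
    return pose[0]+R@M[:3,3],R@M[:3,:3]@d
def onz(n,uv,z,pose=None):
    c,d=ray(n,uv,pose);return c+d*(z-c[2])/d[2]
def tri(r1,r2):
    (c1,d1),(c2,d2)=r1,r2
    s=np.linalg.lstsq(np.c_[d1,-d2],c2-c1,rcond=None)[0]
    a,b=c1+s[0]*d1,c2+s[1]*d2
    return (a+b)/2,np.linalg.norm(a-b)
def snap(name,f):
    o=manip.get_obs();im=manip.get_image(name)[:,:,::-1].copy();cv2.imwrite("pics/"+f,im)
    return im,(o["position"],o["orientation"])
E
python3 - <<'E'
from h import *
for n,uv,z in[("top",(303,235),70),("top",(384,263),23),("side",(306,243),70),("side",(283,336),23),("top",(388,231),20),("top",(392,200),5),("top",(443,235),5)]: print(n,uv,onz(n,uv,z))
t=cv2.imread("pics/top0.png");s=cv2.imread("pics/side0.png")
f=lambda i,u,v,r:cv2.resize(i[v-r:v+r,u-r:u+r],(400,300) if 0 else (300,300),interpolation=cv2.INTER_CUBIC)
cv2.imwrite("pics/c1.png",np.vstack([np.hstack([f(t,303,235,25),f(t,384,262,25)]),np.hstack([f(s,306,243,30),f(s,283,336,25)])]))
E
```

```text
top (303, 235) [516.351  57.658  70.   ]
top (384, 263) [ 448.189 -151.334   23.   ]
side (306, 243) [516.796  59.247  70.   ]
side (283, 336) [ 449.69  -153.964   23.   ]
top (388, 231) [ 532.527 -164.832   20.   ]
top (392, 200) [ 618.945 -180.779    5.   ]
top (443, 235) [ 523.001 -313.623    5.   ]
```

View pics/c1.png

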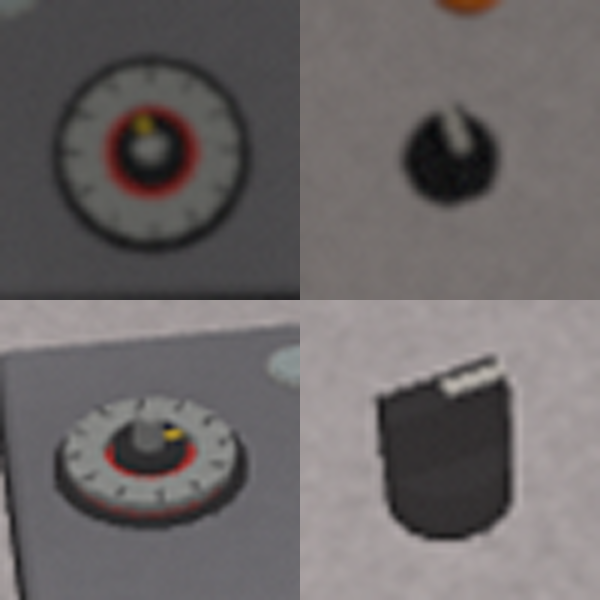

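The crop confirms it: the black knob at top (384,262) has the white stripe, pointing about +15° from world x. Top and side agree on both targets to about 2–3 mm: knob near (449,-152.5), ring near (516.5,58.5) with its red band showing and the flat at about +15°. I'll move over the ring, opening half shut, and look from there.

```bash
python3 -m handwheel '[{"travel":[38,-26,0],"rotation":[0,0,0],"jaw":0.05},{"travel":[38,-26,0],"rotation":[0,0,0],"jaw":0.05},{"travel":[38,-26,0],"rotation":[0,0,0],"jaw":0.05},{"travel":[38,-26,0],"rotation":[0,0,0],"jaw":0.05},{"travel":[38,-26,0],"rotation":[0,0,0],"jaw":0.05},{"travel":[38,-26,0],"rotation":[0,0,0],"jaw":0.05},{"travel":[38,-26,0],"rotation":[0,0,0],"jaw":0.05},{"travel":[38,-26,0],"rotation":[0,0,0],"jaw":0.05},{"travel":[38,-26,0],"rotation":[0,0,0],"jaw":0.05},{"travel":[38,-26,0],"rotation":[0,0,0],"jaw":0.05}]'
python3 -m handwheel '[{"travel":[38,-26,20],"rotation":[0,0,0],"jaw":0.05},{"travel":[38,-26,20],"rotation":[0,0,0],"jaw":0.05},{"travel":[38,-27,20],"rotation":[0,0,0],"jaw":0.05},{"travel":[0,0,0],"rotation":[0,0,0],"jaw":0.05},{"travel":[0,0,0],"rotation":[0,0,0],"jaw":0.05}]'
python3 - <<'E'
from h import *
im,p=snap("wrist","w1.png");o=manip.get_obs();print(p,o["t"],o["width"],o["force"],o["joint_positions"])
E
```

```text
t: 1.15
position: [445.7, -59.7, 209.6]
orientation: [3.071, 0.664, 0.0]
force: [1.1, -1.4, 0.5]
width: 0.531
finger_force: 0.0
t: 1.65
position: [515.4, 57.2, 149.2]
orientation: [-3.07, -0.667, 0.003]
force: [0.1, 0.2, -0.1]
width: 0.525
finger_force: 0.0
(array([515.406,  57.233, 149.182]), array([-3.07 , -0.667,  0.003])) 1.7 0.5279511475224206 [ 0.211 -0.098  0.368] [ 0.109  0.27  -0.112  1.19  -0.     2.824]
```

View pics/w1.png

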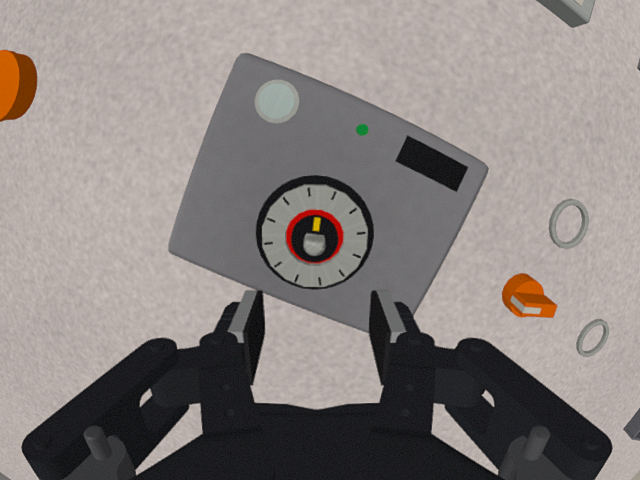

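The wrist view shows the ring at (315,235) with red inside it, and the yellow line at (316,224), almost along tool x. The fingers are half open. Now to measure the ring centre, shaft axis and flat direction.

Run:
```python
from h import *
im=cv2.imread("pics/w1.png");o=manip.get_obs();p=(o["position"],o["orientation"])
X,Y=np.meshgrid(range(640),range(480));near=np.hypot(X-315,Y-235)<64
hsv=cv2.cvtColor(im,cv2.COLOR_BGR2HSV)
H,S,V=[hsv[...,i].astype(int) for i in range(3)]
red=((H<8)|(H>172))&(S>150)&(V>100)&near
c=np.argwhere(red)[:,::-1].astype(np.float32);h=cv2.convexHull(c.reshape(-1,1,2).astype(np.int32))
e=cv2.fitEllipse(h);print("red outer",e,onz("wrist",e[0],65,p))
lite=(S<40)&(V>120)&near; m=cv2.convexHull(np.argwhere(lite)[:,::-1].astype(np.int32))
e2=cv2.fitEllipse(m);c71=onz("wrist",e2[0],71,p);print("ring",e2,c71)
for a in(0,90,180,270):
    q=np.array(e2[0])+np.array([np.cos(np.radians(a)),np.sin(np.radians(a))])*np.mean(e2[1])/2
    print(np.linalg.norm(onz("wrist",q,71,p)-c71),end=" ")
yel=(H>20)&(H<35)&(S>150)&(V>120)&near
y=np.argwhere(yel)[:,::-1];P=np.array([onz("wrist",q,74,p) for q in y])
d=P[:,:2]-P[:,:2].mean(0);w,v=np.linalg.eigh(d.T@d);v=v[:,1]*np.sign(v[0,1])
print("yellow",len(y),P.mean(0),"yaw",np.degrees(np.arctan2(v[1],v[0])), "from ringc",np.degrees(np.arctan2(*(P.mean(0)-c71)[[1,0]])),w)
# tester sides
x=Ro.from_rotvec(p[1]).as_matrix();print("tool x yaw",np.degrees(np.arctan2(x[1,0],x[0,0])),"tilt z",x[:,2])
cr=cv2.resize(im[170:300,250:380],(780,780)[:2],interpolation=cv2.INTER_CUBIC)
cv2.imwrite("pics/c2.png",cr[:600])
```

```text
red outer ((314.1599426269531, 235.9063262939453), (53.628150939941406, 57.1026725769043), 91.94624328613281) [515.855  58.587  65.   ]
ring ((314.1553955078125, 235.5966033935547), (102.00544738769531, 104.94544982910156), 92.59620666503906) [517.6    59.348  71.   ]
35.35269255208784 38.23926426427863 35.40127901409038 35.35220940509986 yellow 89 [526.448  61.856  74.   ] yaw 16.51193836412058 from ringc 15.825862847395868 [135.303 634.94 ]
tool x yaw 24.430083951200263 tilt z [-0.001 -0.    -1.   ]
```

Ring centre is about (517,59) at z 71, and its radius comes out near 36, so it checks. Flat yaw is about 16°. Descending now, then pressing in small steps.

```bash
python3 -m handwheel '[{"travel":[2,-1,25],"rotation":[0,0,0],"jaw":0.05},{"travel":[0,0,30],"rotation":[0,0,0],"jaw":0.05},{"travel":[0,0,16],"rotation":[0,0,0],"jaw":0.05},{"travel":[0,0,0],"rotation":[0,0,0],"jaw":0.05}]'
python3 -m handwheel '[{"travel":[0,0,3],"rotation":[0,0,0],"jaw":0.05},{"travel":[0,0,3],"rotation":[0,0,0],"jaw":0.05},{"travel":[0,0,0],"rotation":[0,0,0],"jaw":0.05}]'
python3 -m handwheel '[{"travel":[0,0,2],"rotation":[0,0,0],"jaw":0.05},{"travel":[0,0,1],"rotation":[0,0,0],"jaw":0.05},{"travel":[0,0,0],"rotation":[0,0,0],"jaw":0.05}]'
```

```text
t: 2.1
position: [515.8, 57.0, 77.9]
orientation: [-3.071, -0.661, 0.004]
force: [-0.5, -0.2, 0.2]
width: 0.525
finger_force: 0.0
t: 2.4
position: [517.7, 58.1, 73.7]
orientation: [3.071, 0.663, 0.002]
force: [0.1, 0.8, 0.1]
width: 0.525
finger_force: 0.0
t: 2.7
position: [517.3, 58.3, 70.1]
orientation: [-3.071, -0.664, 0.0]
force: [0.0, -0.1, 1.0]
width: 0.522
finger_force: 0.0
```

```bash
python3 -m handwheel '[{"travel":[0,0,2],"rotation":[0,0,0],"jaw":0.05},{"travel":[0,0,1],"rotation":[0,0,0],"jaw":0.05},{"travel":[0,0,0],"rotation":[0,0,0],"jaw":0.05}]'
python3 -m handwheel '[{"travel":[0,0,2],"rotation":[0,0,0],"jaw":0.05},{"travel":[0,0,0],"rotation":[0,0,0],"jaw":0.05}]'
python3 -m handwheel '[{"travel":[0,0,2],"rotation":[0,0,0],"jaw":0.05},{"travel":[0,0,0],"rotation":[0,0,0],"jaw":0.05}]'
python3 -m handwheel '[{"travel":[0,0,1],"rotation":[0,0,0],"jaw":0.05},{"travel":[0,0,0],"rotation":[0,0,0],"jaw":0.05}]'
```

```text
t: 3.0
position: [517.1, 58.3, 66.8]
orientation: [-3.071, -0.664, 0.001]
force: [0.2, 0.6, 0.2]
width: 0.52
finger_force: 0.0
t: 3.2
position: [517.1, 58.3, 64.8]
orientation: [-3.071, -0.664, 0.0]
force: [0.2, -0.5, -0.2]
width: 0.524
finger_force: 0.0
t: 3.4
position: [517.1, 58.3, 62.8]
orientation: [-3.071, -0.664, 0.001]
force: [0.2, -0.0, 0.3]
width: 0.525
finger_force: 0.0
t: 3.6
position: [517.2, 58.3, 61.9]
orientation: [-3.071, -0.664, 0.0]
force: [-0.7, -0.4, 1.0]
width: 0.527
finger_force: 0.0
```

```bash
python3 -m handwheel '[{"travel":[0,0,2],"rotation":[0,0,0],"jaw":0.05},{"travel":[0,0,0],"rotation":[0,0,0],"jaw":0.05}]'
python3 -m handwheel '[{"travel":[0,0,2],"rotation":[0,0,0],"jaw":0.05},{"travel":[0,0,0],"rotation":[0,0,0],"jaw":0.05}]'
python3 -m handwheel '[{"travel":[0,0,1],"rotation":[0,0,0],"jaw":0.05},{"travel":[0,0,0],"rotation":[0,0,0],"jaw":0.05}]'
```

```text
t: 3.8
position: [517.1, 58.3, 59.8]
orientation: [-3.071, -0.664, 0.0]
force: [0.0, 0.1, 0.1]
width: 0.527
finger_force: 0.0
t: 4.0
position: [517.1, 58.3, 57.8]
orientation: [-3.071, -0.664, 0.001]
force: [0.8, -0.4, -0.3]
width: 0.526
finger_force: 0.0
t: 4.2
position: [517.2, 58.3, 56.9]
orientation: [3.071, 0.664, -0.0]
force: [0.6, -0.1, 0.0]
width: 0.526
finger_force: 0.0
```

No force yet at TCP z 57, so I'll look before going further.

Run:
```python
from h import *
a,p=snap("wrist","w2.png");b,_=snap("side","s2.png")
z=lambda i,u,v,w,h,W,H:cv2.resize(i[v-h:v+h,u-w:u+w],(W,H),interpolation=cv2.INTER_CUBIC)
cv2.imwrite("pics/c3.png",np.hstack([z(a,315,280,130,160,400,492),z(b,306,235,50,62,397,492)]))
```

```text
(no output)
```

View pics/c3.png

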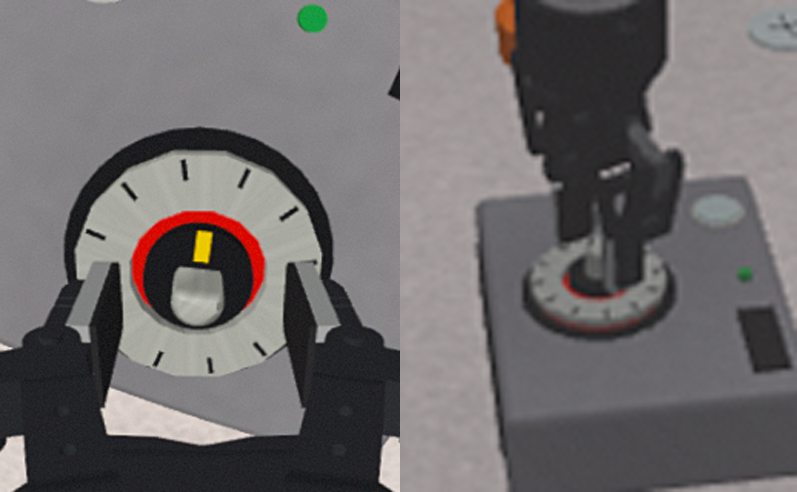

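The fingertips (wrist crop, pads at x≈105 and 300) are over the ring face on each side of the shaft and just short of touching. The red band still shows. Continuing down.

```bash
python3 -m handwheel '[{"travel":[0,0,2],"rotation":[0,0,0],"jaw":0.05},{"travel":[0,0,0],"rotation":[0,0,0],"jaw":0.05}]'
python3 -m handwheel '[{"travel":[0,0,2],"rotation":[0,0,0],"jaw":0.05},{"travel":[0,0,0],"rotation":[0,0,0],"jaw":0.05}]'
python3 -m handwheel '[{"travel":[0,0,2],"rotation":[0,0,0],"jaw":0.05},{"travel":[0,0,0],"rotation":[0,0,0],"jaw":0.05}]'
```

```text
t: 4.5
position: [517.2, 58.3, 54.8]
orientation: [-3.071, -0.664, 0.0]
force: [0.1, 0.9, 0.3]
width: 0.526
finger_force: 0.0
t: 4.7
position: [517.1, 58.3, 52.8]
orientation: [-3.071, -0.664, 0.001]
force: [-0.3, 0.1, -0.5]
width: 0.523
finger_force: 0.0
t: 4.9
position: [517.2, 58.3, 50.8]
orientation: [-3.071, -0.664, 0.0]
force: [-0.0, -0.5, 0.1]
width: 0.528
finger_force: 0.0
```

Run:
```python
from h import *
p=manip.camera_params("wrist");M=p["mount"]
o=manip.get_obs();P=(np.zeros(3),np.zeros(3))
l=ray("wrist",(263,290),P);r=ray("wrist",(371.6,290),P)
for z in(-40,-30,-20,-10,0):
    print(z,*[c+d*(z-c[2])/d[2] for c,d in(l,r)])
im,_=snap("wrist","w3.png");b,_=snap("side","s3.png")
z=lambda i,u,v,w,h,W,H:cv2.resize(i[v-h:v+h,u-w:u+w],(W,H),interpolation=cv2.INTER_CUBIC)
cv2.imwrite("pics/c4.png",np.hstack([z(im,315,280,130,160,400,492),z(b,306,235,50,62,397,492)]))
```

```text
-40 [ 15.63  -20.024 -40.   ] [ 15.594  19.902 -40.   ]
-30 [ 11.171 -21.593 -30.   ] [ 11.133  21.546 -30.   ]
-20 [  6.713 -23.161 -20.   ] [  6.671  23.191 -20.   ]
-10 [  2.254 -24.73  -10.   ] [  2.21   24.835 -10.   ]
0 [ -2.205 -26.299   0.   ] [-2.252 26.479  0.   ]
```

View pics/c4.png

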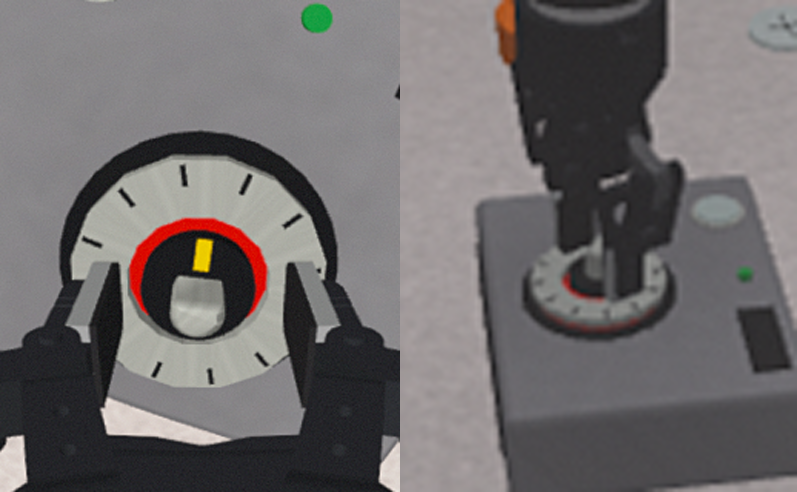

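Casting rays to the pad tips gives a 43 mm gap at 28 mm behind the TCP, so at this opening the tips stand well back. Contact should come near TCP z 43.

```bash
python3 -m handwheel '[{"travel":[0,0,2],"rotation":[0,0,0],"jaw":0.05},{"travel":[0,0,2],"rotation":[0,0,0],"jaw":0.05},{"travel":[0,0,0],"rotation":[0,0,0],"jaw":0.05}]'
python3 -m handwheel '[{"travel":[0,0,2],"rotation":[0,0,0],"jaw":0.05},{"travel":[0,0,0],"rotation":[0,0,0],"jaw":0.05}]'
python3 -m handwheel '[{"travel":[0,0,2],"rotation":[0,0,0],"jaw":0.05},{"travel":[0,0,0],"rotation":[0,0,0],"jaw":0.05}]'
```

```text
t: 5.3
position: [517.1, 58.3, 46.7]
orientation: [-3.071, -0.664, 0.001]
force: [-0.6, -0.4, -0.1]
width: 0.526
finger_force: 0.0
t: 5.5
position: [517.3, 58.3, 45.0]
orientation: [-3.071, -0.664, -0.0]
force: [0.3, -0.1, 0.9]
width: 0.523
finger_force: 0.0
t: 5.7
position: [517.3, 58.3, 43.0]
orientation: [-3.071, -0.664, -0.0]
force: [0.4, 0.2, 0.9]
width: 0.523
finger_force: 0.0
```

```bash
python3 -m handwheel '[{"travel":[0,0,1],"rotation":[0,0,0],"jaw":0.05},{"travel":[0,0,0],"rotation":[0,0,0],"jaw":0.05}]'
python3 -m handwheel '[{"travel":[0,0,1],"rotation":[0,0,0],"jaw":0.05},{"travel":[0,0,0],"rotation":[0,0,0],"jaw":0.05}]'
```

```text
t: 5.9
position: [517.3, 58.3, 42.1]
orientation: [3.071, 0.664, 0.0]
force: [-1.0, 1.0, 2.0]
width: 0.527
finger_force: 1.1
t: 6.1
position: [517.3, 58.3, 41.1]
orientation: [3.071, 0.664, 0.0]
force: [-1.3, 0.2, 3.7]
width: 0.527
finger_force: 2.0
```

```bash
python3 -m handwheel '[{"travel":[0,0,1],"rotation":[0,0,0],"jaw":0.05},{"travel":[0,0,1],"rotation":[0,0,0],"jaw":0.05},{"travel":[0,0,0],"rotation":[0,0,0],"jaw":0.05}]'
python3 -m handwheel '[{"travel":[0,0,1],"rotation":[0,0,0],"jaw":0.05},{"travel":[0,0,1],"rotation":[0,0,0],"jaw":0.05},{"travel":[0,0,0],"rotation":[0,0,0],"jaw":0.05}]'
python3 -m handwheel '[{"travel":[0,0,1],"rotation":[0,0,0],"jaw":0.05},{"travel":[0,0,0],"rotation":[0,0,0],"jaw":0.05}]'
```

```text
t: 6.4
position: [517.5, 58.3, 40.8]
orientation: [3.071, 0.664, 0.002]
force: [-13.4, -1.6, 37.4]
width: 0.525
finger_force: 18.6
t: 6.7
position: [517.7, 58.3, 40.5]
orientation: [3.07, 0.664, 0.004]
force: [-25.5, -2.6, 70.1]
width: 0.524
finger_force: 35.0
t: 6.9
position: [517.8, 58.3, 40.3]
orientation: [3.07, 0.664, 0.005]
force: [-32.2, -3.8, 86.2]
width: 0.524
finger_force: 43.2
```

```bash
python3 -m handwheel '[{"travel":[0,0,-5],"rotation":[0,0,0],"jaw":0.05},{"travel":[0,0,-10],"rotation":[0,0,0],"jaw":0.05},{"travel":[0,0,0],"rotation":[0,0,0],"jaw":0.05}]'
python3 - <<'E'
from h import *
im,_=snap("wrist","w4.png");b,_=snap("side","s4.png")
z=lambda i,u,v,w,h,W,H:cv2.resize(i[v-h:v+h,u-w:u+w],(W,H),interpolation=cv2.INTER_CUBIC)
cv2.imwrite("pics/c5.png",np.hstack([z(im,315,280,130,160,400,492),z(b,306,245,40,50,394,492)]))
E
```

```text
t: 7.2
position: [518.0, 58.4, 52.1]
orientation: [3.071, 0.664, 0.002]
force: [1.2, 0.8, -0.3]
width: 0.527
finger_force: 0.0
```

View pics/c5.png

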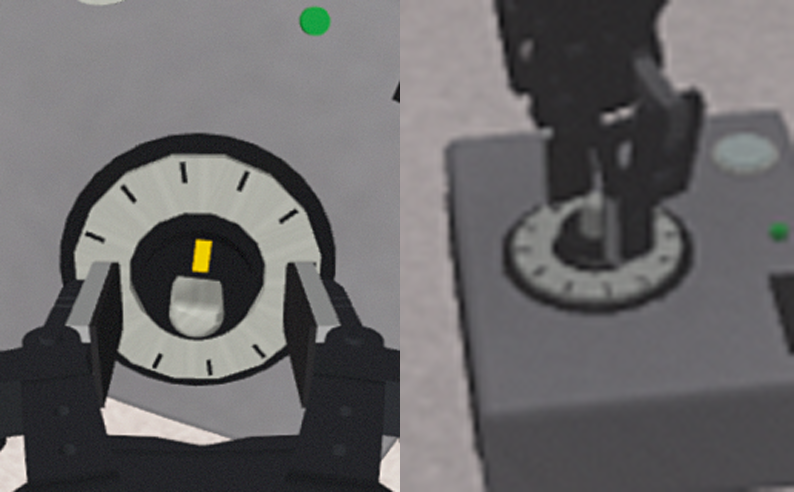

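The red band is gone in both views, so the ring is home. Rising straight up for a clean view of the shaft, partly closing the jaw as I go.

```bash
python3 -m handwheel '[{"travel":[0,0,-34],"rotation":[0,0,0],"jaw":0.05},{"travel":[0,0,-34],"rotation":[0,0,0],"jaw":-0.2},{"travel":[0,0,0],"rotation":[0,0,0],"jaw":-0.2},{"travel":[0,0,0],"rotation":[0,0,0],"jaw":-0.2},{"travel":[0,0,0],"rotation":[0,0,0],"jaw":-0.2}]'
cat > m.py <<'E'
from h import *
im,p=snap("wrist","w5.png");print(p)
X,Y=np.meshgrid(range(640),range(480));near=np.hypot(X-315,Y-240)<90
hsv=cv2.cvtColor(im,cv2.COLOR_BGR2HSV);H,S,V=[hsv[...,i].astype(int) for i in range(3)]
yel=(H>20)&(H<35)&(S>130)&(V>110)&near
n,L,st,_=cv2.connectedComponentsWithStats(yel.astype(np.uint8));k=1+st[1:,4].argmax()
y=np.argwhere(L==k)[:,::-1];r=cv2.minAreaRect(y.astype(np.int32));b=cv2.boxPoints(r)
P=np.array([onz("wrist",q,74,p)[:2] for q in b]);e=np.roll(P,-1,0)-P;l=np.linalg.norm(e,axis=1)
d=e[l.argmax()];d*=np.sign(d[0]);print("yellow",len(y),l,P.mean(0),"yaw",np.degrees(np.arctan2(d[1],d[0])))
lite=((S<45)&(V>105)&near).astype(np.uint8)
n,L,st,_=cv2.connectedComponentsWithStats(lite);k=1+st[1:,4].argmax()
cs,hi=cv2.findContours((L==k).astype(np.uint8),cv2.RETR_CCOMP,cv2.CHAIN_APPROX_NONE)
for c in cs:
    if len(c)>60:
        W=np.array([onz("wrist",q,65,p)[:2] for q in c[:,0]],np.float32)
        f=cv2.fitEllipse(W);print("contour",len(c),c[:,0].mean(0),f)
cv2.imwrite("pics/c6.png",im)
E
python3 m.py
```

```text
t: 7.8
position: [516.6, 58.2, 117.8]
orientation: [-3.07, -0.664, 0.003]
force: [0.4, -0.0, 0.3]
width: 0.402
finger_force: 0.0
(array([516.618,  58.212, 117.813]), array([-3.07 , -0.664,  0.003]))
yellow 123 [9.628 4.53  9.637 4.586] [526.354  62.739] yaw 17.72871862931071
contour 735 [314.2   227.199] ((519.5183715820312, 60.8989372253418), (103.87840270996094, 107.93888092041016), 115.36090087890625)
```

```bash
sed -i 's/im,p=snap("wrist","w5.png")/im=cv2.imread("pics\/w5.png");o=manip.get_obs();p=(o["position"],o["orientation"])/; s/V>105/V>T/' m.py
for T in 125 140 155; do sed "s/V>T/V>$T/" m.py | python3 - ; done
```

```text
(array([516.522,  58.206, 117.727]), array([-3.07 , -0.664,  0.003]))
yellow 123 [9.625 4.528 9.633 4.585] [526.266  62.742] yaw 17.730945474576835
contour 359 [316.047 252.861] ((516.3353881835938, 59.88689041137695), (70.92084503173828, 71.32630157470703), 123.81416320800781)
contour 182 [314.511 250.665] ((515.9911499023438, 59.62074661254883), (40.330772399902344, 41.04594802856445), 65.68538665771484)
(array([516.522,  58.206, 117.727]), array([-3.07 , -0.664,  0.003]))
yellow 123 [9.625 4.528 9.633 4.585] [526.266  62.742] yaw 17.730945474576835
contour 393 [314.852 252.87 ] ((516.4772338867188, 59.75740432739258), (69.32929229736328, 71.07552337646484), 83.68550109863281)
contour 187 [314.604 251.07 ] ((515.9080200195312, 59.64082336425781), (40.96244430541992, 41.622222900390625), 78.1722412109375)
(array([516.522,  58.206, 117.727]), array([-3.07 , -0.664,  0.003]))
yellow 123 [9.625 4.528 9.633 4.585] [526.266  62.742] yaw 17.730945474576835
```

The ring fits at diameters 71 and 40–41, centred on (516.3,59.8), with flat yaw near 17°. Now to the knob for a close look.

```bash
python3 -m handwheel '[{"travel":[-30,33,0],"rotation":[0,0,0],"jaw":-0.2},{"travel":[-30,33,0],"rotation":[0,0,0],"jaw":-0.2},{"travel":[-30,33,0],"rotation":[0,0,0],"jaw":-0.2},{"travel":[-30,33,15],"rotation":[0,0,0],"jaw":-0.2},{"travel":[-29,32,20],"rotation":[0,0,0],"jaw":-0.2},{"travel":[0,0,0],"rotation":[0,0,0],"jaw":-0.2},{"travel":[0,0,0],"rotation":[0,0,0],"jaw":-0.2}]'
python3 - <<'E'
from h import *
im,p=snap("wrist","w6.png");print(p)
cv2.imwrite("pics/c7.png",cv2.resize(im[150:390,180:460],(700,600),interpolation=cv2.INTER_CUBIC))
hsv=cv2.cvtColor(im,cv2.COLOR_BGR2HSV);S,V=hsv[...,1].astype(int),hsv[...,2].astype(int)
X,Y=np.meshgrid(range(640),range(480))
dk=((V<75)&(np.hypot(X-315,Y-245)<60)).astype(np.uint8)
n,L,st,ce=cv2.connectedComponentsWithStats(dk);print(st[1:],ce[1:])
E
```

```text
t: 8.55
position: [448.2, -153.1, 83.0]
orientation: [-3.07, -0.66, 0.003]
force: [-0.0, 0.2, -0.3]
width: 0.4
finger_force: 0.0
(array([ 448.18 , -153.064,   82.98 ]), array([-3.07 , -0.66 ,  0.003]))
[[ 284  209   62   82 3028]] [[313.636 247.302]]
```

View pics/c7.png

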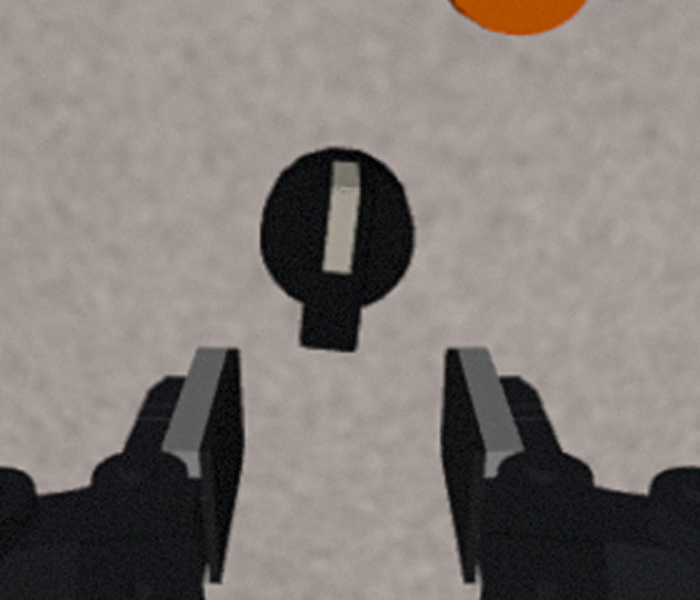

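Crop view: the knob sits between the pads, with its stripe running (338,272)→(346,187) and its back end at (300,347)–(357,352). That makes it almost aligned with tool x, and there is nothing near the fingers.

Run:
```python
from h import *
o=manip.get_obs();p=(o["position"],o["orientation"])
f=lambda u,v:(u/2.5+180,v/2.5+150)
a=onz("wrist",f(300,347),46,p);b=onz("wrist",f(357,352),46,p);s=onz("wrist",f(338,272),46,p);e=onz("wrist",f(346,187),46,p);k=onz("wrist",f(337,228),20,p)
m=(a+b)/2
print("bar thick",np.linalg.norm(a-b),"back",m,"mid",s,"front",e,"len",np.linalg.norm(e-m),"centre",(e+m)/2,"skirt",k)
d=e-m;print("yaw",np.degrees(np.arctan2(d[1],d[0])),np.degrees(np.arctan2(*(e-s)[[1,0]])))
P0=(np.zeros(3),np.zeros(3))
for z in(-35,-30,-25,-20,-15):print(z,*[c+dd*(z-c[2])/dd[2] for c,dd in(ray("wrist",f(240,348),P0),ray("wrist",f(445,348),P0))])
R=Ro.from_rotvec(p[1]).as_matrix()
print("centre in tool",R.T@((e+m)/2-p[0]),R.T@(k-p[0]))
```

```text
bar thick 13.568901133351675 back [ 430.599 -157.089   46.   ] mid [ 449.294 -151.12    46.   ] front [ 468.363 -144.476   46.   ] len 39.81445536399642 centre [ 449.481 -150.783   46.   ] skirt [ 451.751 -149.646   20.   ]
yaw 18.468949411038075 19.209056894440348
-35 [ 13.792 -15.777 -35.   ] [ 13.767  15.453 -35.   ]
-30 [ 11.578 -16.367 -30.   ] [ 11.552  16.072 -30.   ]
-25 [  9.364 -16.957 -25.   ] [  9.337  16.69  -25.   ]
-20 [  7.15  -17.547 -20.   ] [  7.122  17.308 -20.   ]
-15 [  4.936 -18.137 -15.   ] [  4.907  17.926 -15.   ]
centre in tool [ 1.181 -1.236 37.519] [ 3.736 -1.309 63.517]
```

Bar 13.6 × 39.8 mm matches the description. Centre is about (449.7,-150.7), yaw 18.7°. Turning +5.6° about tool z and descending until the tips are about 29 mm up.

```bash
python3 -m handwheel '[{"travel":[2,-1.5,20],"rotation":[0,0,5.6],"jaw":-0.2},{"travel":[0,0,25],"rotation":[0,0,0],"jaw":-0.2},{"travel":[0,0,20],"rotation":[0,0,0],"jaw":-0.2},{"travel":[0,0,8],"rotation":[0,0,0],"jaw":-0.2},{"travel":[0,0,4],"rotation":[0,0,0],"jaw":-0.2},{"travel":[0,0,0],"rotation":[0,0,0],"jaw":-0.2}]'
python3 -m handwheel '[{"travel":[0,0,0],"rotation":[0,0,0],"jaw":-1},{"travel":[0,0,0],"rotation":[0,0,0],"jaw":-1},{"travel":[0,0,0],"rotation":[0,0,0],"jaw":-1},{"travel":[0,0,0],"rotation":[0,0,0],"jaw":-1},{"travel":[0,0,0],"rotation":[0,0,0],"jaw":-1}]'
```

```text
t: 9.2
position: [450.9, -150.0, 7.3]
orientation: [3.099, 0.514, 0.0]
force: [1.2, -0.7, 0.3]
width: 0.401
finger_force: 0.0
t: 9.7
position: [451.3, -150.6, 8.1]
orientation: [3.099, 0.513, 0.003]
force: [-0.9, 2.4, 5.5]
width: 0.147
finger_force: 59.3
```

Gripped, 12.5 mm at 59 N. Lifting and checking the knob in the hand.

```bash
python3 -m handwheel '[{"travel":[0,0,-20],"rotation":[0,0,0],"jaw":-1},{"travel":[0,0,-40],"rotation":[0,0,0],"jaw":-1},{"travel":[0,0,-40],"rotation":[0,0,0],"jaw":-1},{"travel":[0,0,-15],"rotation":[0,0,0],"jaw":-1},{"travel":[0,0,0],"rotation":[0,0,0],"jaw":-1},{"travel":[0,0,0],"rotation":[0,0,0],"jaw":-1}]'
python3 - <<'E'
from h import *
im,p=snap("wrist","w7.png");print(p)
cv2.imwrite("pics/c8.png",cv2.resize(im[190:370,210:420],(700,600),interpolation=cv2.INTER_CUBIC))
E
```

```text
t: 10.3
position: [450.5, -150.4, 122.0]
orientation: [3.099, 0.513, 0.001]
force: [-0.4, -0.0, -1.5]
width: 0.148
finger_force: 58.6
(array([ 450.533, -150.441,  121.981]), array([3.099, 0.513, 0.001]))
```

View pics/c8.png

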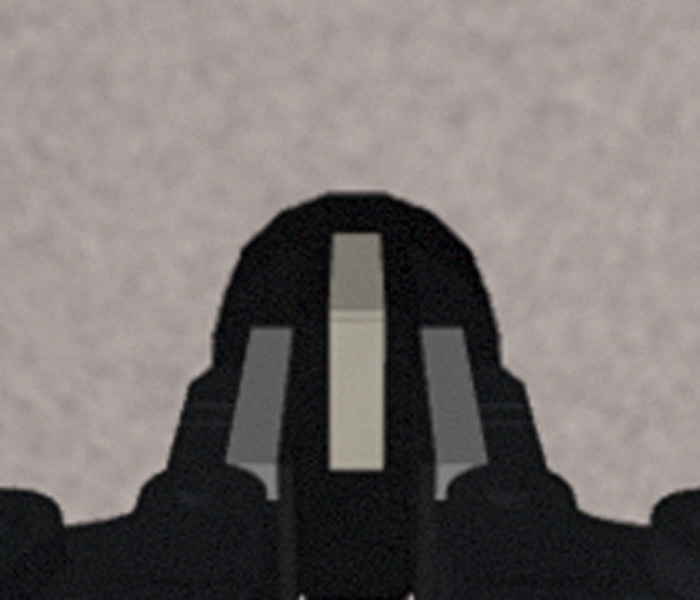

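In the hand, the stripe is vertical at x≈356 and centred between the pads, so the knob is square to the tool. Next, its offset in the tool frame.

Run:
```python
from h import *
o=manip.get_obs();p=(o["position"],o["orientation"])
P0=(np.zeros(3),np.zeros(3));f=lambda u,v:(u*.3+210,v*.3+190)
for q,z in[((356,233),-12),((356,312),-38),((356,470),-38),((354,597),-38),((356,192),-12)]:
    print(q,onz("wrist",f(*q),z,P0))
R=Ro.from_rotvec(p[1]).as_matrix()
# shaft in tool axes after the extra turn to yaw 17
print("shaft - TCP in tool:",R.T@(np.array([516.3,59.8,0])-p[0]))
print(np.degrees(np.arctan2(R[1,0],R[0,0])))
```

```text
(356, 233) [ 17.56   -0.111 -12.   ]
(356, 312) [ 17.42   -0.168 -38.   ]
(356, 470) [ -2.784  -0.163 -38.   ]
(354, 597) [-21.322  -0.406 -38.   ]
(356, 192) [ 23.156  -0.112 -12.   ]
shaft - TCP in tool: [ 130.413 -177.516  121.388]
18.79328605106439
```

```bash
python3 -m handwheel '[{"travel":[26.5,-35.5,0],"rotation":[0,0,0],"jaw":-1},{"travel":[26.5,-35.5,0],"rotation":[0,0,0],"jaw":-1},{"travel":[26.5,-35.5,0],"rotation":[0,0,0],"jaw":-1},{"travel":[26.5,-35.5,0],"rotation":[0,0,0],"jaw":-1},{"travel":[26.6,-35.4,0],"rotation":[0,0,0],"jaw":-1},{"travel":[0,0,0],"rotation":[0,0,1.8],"jaw":-1},{"travel":[0,0,0],"rotation":[0,0,0],"jaw":-1},{"travel":[0,0,0],"rotation":[0,0,0],"jaw":-1}]'
python3 - <<'E'
from h import *
o=manip.get_obs();p=(o["position"],o["orientation"]);R=Ro.from_rotvec(p[1]).as_matrix()
print(p,"knob axis",p[0]+R@[-2.2,-.1,8],"shaft-knob in tool",R.T@(np.array([516.3,59.8,0])-p[0])-[-2.2,-.1,0],np.degrees(np.arctan2(R[1,0],R[0,0])))
E
```

```text
t: 11.15
position: [518.2, 59.8, 121.2]
orientation: [3.107, 0.465, -0.003]
force: [0.1, 0.3, -0.9]
width: 0.148
finger_force: 58.8
(array([518.187,  59.808, 121.167]), array([ 3.107,  0.465, -0.003])) knob axis [516.041  59.256 113.171] shaft-knob in tool [  0.596  -0.427 121.17 ] 17.030379714279043
```

```bash
python3 -m handwheel '[{"travel":[0.5,-0.3,10],"rotation":[0,0,0],"jaw":-1},{"travel":[0,0,10],"rotation":[0,0,0],"jaw":-1},{"travel":[0,0,0],"rotation":[0,0,0],"jaw":-1}]'
python3 -m handwheel '[{"travel":[0,0,2],"rotation":[0,0,0],"jaw":-1},{"travel":[0,0,2],"rotation":[0,0,0],"jaw":-1},{"travel":[0,0,0],"rotation":[0,0,0],"jaw":-1}]'
python3 -m handwheel '[{"travel":[0,0,2],"rotation":[0,0,0],"jaw":-1},{"travel":[0,0,0],"rotation":[0,0,0],"jaw":-1}]'
```

```text
t: 11.45
position: [518.1, 60.0, 100.2]
orientation: [-3.107, -0.463, 0.004]
force: [-0.8, 0.7, -1.0]
width: 0.147
finger_force: 58.8
t: 11.75
position: [519.3, 60.6, 98.0]
orientation: [-3.107, -0.464, 0.0]
force: [-0.5, 0.7, -1.4]
width: 0.149
finger_force: 58.8
t: 11.95
position: [519.3, 60.7, 96.0]
orientation: [-3.107, -0.464, -0.0]
force: [-0.6, -0.1, 0.3]
width: 0.144
finger_force: 58.8
```

```bash
python3 -m handwheel '[{"travel":[-0.8,0,0],"rotation":[0,0,0],"jaw":-1},{"travel":[0,0,1],"rotation":[0,0,0],"jaw":-1},{"travel":[0,0,0],"rotation":[0,0,0],"jaw":-1}]'
python3 -m handwheel '[{"travel":[0,0,1],"rotation":[0,0,0],"jaw":-1},{"travel":[0,0,1],"rotation":[0,0,0],"jaw":-1},{"travel":[0,0,0],"rotation":[0,0,0],"jaw":-1}]'
python3 -m handwheel '[{"travel":[0,0,1],"rotation":[0,0,0],"jaw":-1},{"travel":[0,0,1],"rotation":[0,0,0],"jaw":-1},{"travel":[0,0,0],"rotation":[0,0,0],"jaw":-1}]'
```

```text
t: 12.25
position: [518.5, 60.4, 95.0]
orientation: [-3.107, -0.464, 0.0]
force: [-0.4, -0.1, -1.5]
width: 0.15
finger_force: 58.8
t: 12.55
position: [518.4, 60.4, 92.9]
orientation: [-3.107, -0.464, 0.0]
force: [0.4, -1.3, -0.9]
width: 0.146
finger_force: 58.8
t: 12.85
position: [518.4, 60.4, 90.9]
orientation: [-3.107, -0.464, 0.0]
force: [1.1, -0.3, -1.2]
width: 0.144
finger_force: 58.8
```

The foot is at about 83 mm, below the 89 mm tip, with no resistance, so the shaft is entering the bore.

```bash
python3 -m handwheel '[{"travel":[0,0,2],"rotation":[0,0,0],"jaw":-1},{"travel":[0,0,2],"rotation":[0,0,0],"jaw":-1},{"travel":[0,0,0],"rotation":[0,0,0],"jaw":-1}]'
python3 -m handwheel '[{"travel":[0,0,2],"rotation":[0,0,0],"jaw":-1},{"travel":[0,0,2],"rotation":[0,0,0],"jaw":-1},{"travel":[0,0,0],"rotation":[0,0,0],"jaw":-1}]'
python3 -m handwheel '[{"travel":[0,0,1],"rotation":[0,0,0],"jaw":-1},{"travel":[0,0,1],"rotation":[0,0,0],"jaw":-1},{"travel":[0,0,0],"rotation":[0,0,0],"jaw":-1}]'
```

```text
t: 13.15
position: [518.3, 60.4, 86.7]
orientation: [-3.107, -0.464, 0.001]
force: [-0.4, -0.5, -0.9]
width: 0.15
finger_force: 58.8
t: 13.45
position: [518.3, 60.4, 82.8]
orientation: [-3.107, -0.464, 0.001]
force: [0.3, 0.3, -0.1]
width: 0.146
finger_force: 58.8
t: 13.75
position: [518.6, 60.5, 81.1]
orientation: [-3.107, -0.464, -0.0]
force: [-1.3, 0.2, 4.0]
width: 0.146
finger_force: 59.3
```

Shoulder contact at about 4 N, as expected for the spring. Pressing on to about 5 mm.

```bash
python3 -m handwheel '[{"travel":[0,0,1],"rotation":[0,0,0],"jaw":-1},{"travel":[0,0,1],"rotation":[0,0,0],"jaw":-1},{"travel":[0,0,0],"rotation":[0,0,0],"jaw":-1}]'
python3 -m handwheel '[{"travel":[0,0,1],"rotation":[0,0,0],"jaw":-1},{"travel":[0,0,1],"rotation":[0,0,0],"jaw":-1},{"travel":[0,0,0],"rotation":[0,0,0],"jaw":-1}]'
python3 -m handwheel '[{"travel":[0,0,1],"rotation":[0,0,0],"jaw":-1},{"travel":[0,0,0],"rotation":[0,0,0],"jaw":-1},{"travel":[0,0,0],"rotation":[0,0,0],"jaw":-1}]'
```

```text
t: 14.05
position: [518.6, 60.5, 79.1]
orientation: [3.107, 0.464, 0.0]
force: [-1.7, 0.5, 5.1]
width: 0.147
finger_force: 59.6
t: 14.35
position: [518.6, 60.5, 77.2]
orientation: [3.107, 0.464, 0.001]
force: [-1.9, 0.2, 8.5]
width: 0.142
finger_force: 59.9
t: 14.65
position: [518.7, 60.5, 76.4]
orientation: [-3.107, -0.464, -0.001]
force: [-3.6, -0.3, 7.5]
width: 0.145
finger_force: 60.0
```

```bash
python3 -m handwheel '[{"travel":[0,0,1],"rotation":[0,0,0],"jaw":-1},{"travel":[0,0,0],"rotation":[0,0,0],"jaw":-1},{"travel":[0,0,0],"rotation":[0,0,0],"jaw":-1}]'
python3 - <<'E'
from h import *
o=manip.get_obs();print(o["force"],o["position"],o["wrist_torque"])
b,_=snap("side","s9.png");im,_=snap("wrist","w9.png")
z=lambda i,u,v,w,h,W,H:cv2.resize(i[v-h:v+h,u-w:u+w],(W,H),interpolation=cv2.INTER_CUBIC)
cv2.imwrite("pics/c9.png",np.hstack([z(im,315,280,130,160,400,492),z(b,306,240,40,50,394,492)]))
E
```

```text
t: 14.95
position: [518.8, 60.5, 75.9]
orientation: [3.107, 0.464, 0.002]
force: [-5.0, 0.6, 16.7]
width: 0.145
finger_force: 61.4
[-5.006  0.629 16.737] [518.792  60.469  75.874] [-0.161  1.252  0.002]
```

View pics/c9.png

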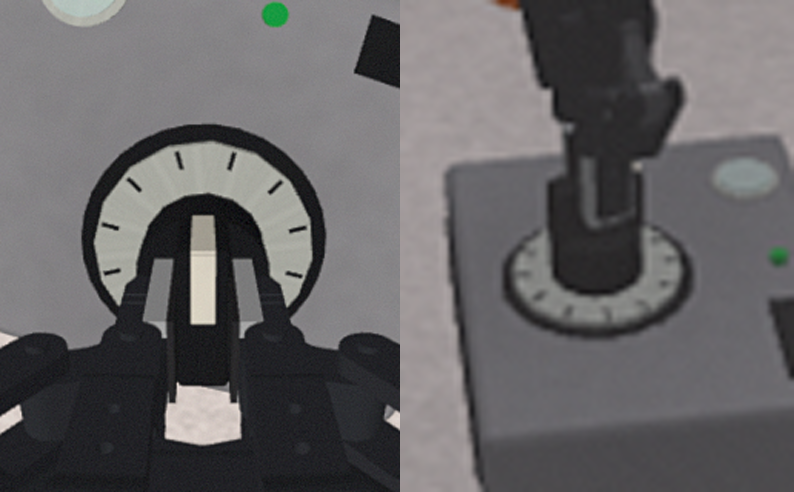

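The knob stands upright inside the ring with its foot low in the hole and no red showing. The force passed 11 N to reach 16.7 N, at 6 mm below first contact, so the shaft is on its stop. Handing in.

```bash
python3 -c "
from station import manip
print(manip.finish_job())"
```

```text
the job is handed in; nothing more can be done
None
```

I pressed the scale ring home and seated the knob on the D-shaft, then handed the job in still gripping it with the shaft held fully down; no verdict came back, but the final forces and pictures agree with this.

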